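# Clamp a chromatography column in a hand-cranked press

## Task

Lay the long steel column on the two rods of the white press, between the open jaw and the stop, and let go of it. Then hold the crank by its loose grip sleeve and wind the jaw up until the column is held snugly between jaw and stop: stop as soon as you feel it firmly bite, do not force it, and let go of the crank. Leave the short column, the bottle and the beaker where they are.

Things in the scene. Friction and masses are not known exactly. Their poses are not given: they have to be found in the camera images.
- press: The press, fixed to the bench: white bed 130 x 390 x 20 mm, long side along its y (y -175 to +215 mm). Origin on the bench surface, z up. Stop block at its -y end, grey gearbox (70 x 70 mm, 86 mm high) under the crank at y = 165 mm, sliding jaw between. Apart from crank and sleeve nothing on it is higher than 86 mm.
- cradle (a point): Fixed point, axes as the press: on the cradle's centre line, 51 mm above the bench, midway in the open gap: a good place for the column's middle. The cradle is two bare steel rods along y, 10 mm diameter, centres at x = +-10 mm, tops 35 mm above the bench; the column lies in the groove between them, its axis 51 mm above the bench.
- stop: Stop block of the press, 70 mm wide, 85 mm high, bolted to the bed; its place along the press's y differs each time (face 68 to 88 mm from the cradle point). Axes as the press. Origin on the bench right below the middle of its rubber face, a 40 mm disc that looks to +y, centre 51 mm above the bench.
- jaw: Sliding jaw: aluminium block 70 mm wide, top 84 mm above the bench, with a firm 40 mm rubber disc facing -y. Origin at the centre of that face; y axis as the press. Slides only along the press's y, driven by the crank, 10 mm towards the stop (-y) per rad; stays where it is left. The rubber yields about 1 mm under 25 N.
- crank (a joint): Crank angle (rad), grows clockwise seen from above; this closes the jaw, 10 mm per rad. 0 = jaw fully open, arm along the press's +x; starts at 0.5 to 2.5; at most 11. Bite comes at 7 to 9.5: feel for it. Friction holds it where left. Free turning takes about 5 to 7 N at the sleeve; clamping then adds 1.4 N per 10 N. Snug is 2 to 5 N more than free turning.
- crank_axis (a point): Fixed point on the crank's upright axis, 130 mm above the bench; axes as the press (its x and y axes lie level).
- sleeve: Grey plastic grip sleeve of the crank: upright cylinder 26 mm diameter, 62 mm high, spins freely on its pin, which stands 70 mm from the crank's axis. Origin at the centre of its underside, 102 mm above the bench; z up. Can be pinched from above, fingers either way round, about 30 mm above the origin; the steel crank arm lies just under it. Turn the crank only by this sleeve.
- column: The long column to clamp: steel tube with white plastic ends, 36 mm diameter, nominally 90 mm long (really up to 2 mm more or less), lying, its long axis is its y. Origin at its middle, on its axis. About 0.2 kg. Starts on one of two white rests (two rods 10 mm diameter, 50 mm long), its axis 39 mm above the bench. Either end may go first.
- short_column: A shorter column, 36 mm diameter, 55 mm long, lying on the other rest; not needed. Origin at its middle, long axis y.
- bottle: Glass bottle with blue cap, 56 mm diameter, 110 mm high, fixed bystander. Origin at the centre of its underside.
- beaker: Glass beaker, 70 mm diameter, 90 mm high, loose bystander. Origin at the centre of its underside.
Mind the look-alikes: they are no part of the job. What is shaped like the column but red or yellow is not meant.

How it is judged:
On the way, in this order (a step that is already met when the one before it is completed fails the run):
1. the long column lies on the press's rods between stop and jaw, let go, not yet clamped (x of column in the frame of cradle between -0.006 and 0.006 m and z of column in the frame of cradle between -0.006 and 0.006 m and angle between the y axis of column and the y axis of press, either way round below 0.12 rad and y of column in the frame of stop above 0.042 m and y of column in the frame of jaw below -0.042 m and contact force between the fingers and column below 0.1 N and linear speed of column below 0.02 m/s and contact force between column and stop below 5 N), for 0.2 s.
2. the jaw clamps the column against the stop (contact force between column and stop between 10 and 60 N and contact force between column and jaw above 10 N), for 0.2 s.
At the end, for the whole second after the job is handed in: The long column lies on the rods (axis within 6 mm of the cradle line and 0.12 rad of its direction), at rest, held between jaw and stop with 10 to 50 N, the crank still and released (x of column in the frame of cradle between -0.006 and 0.006 m and z of column in the frame of cradle between -0.006 and 0.006 m and angle between the y axis of column and the y axis of press, either way round below 0.12 rad and contact force between column and stop between 10 and 50 N and contact force between column and jaw above 10 N and velocity of joint crank between -0.1 and 0.1 rad/s and linear speed of column below 0.01 m/s); the robot touches nothing.
It fails at once if the column is clamped with more than 70 N (contact force between column and stop above 70 N).
It fails at once if the crank is turned with no finger on its sleeve (a small recoil on letting go is allowed) ((velocity of joint crank above 0.5 rad/s or velocity of joint crank below -1.5 rad/s) and contact force between the fingers and sleeve below 0.3 N).
It fails at once if the short column is disturbed (distance of short_column from where it was at the start of the episode above 0.015 m).
It fails at once if the beaker is disturbed (distance of beaker from where it was at the start of the episode above 0.015 m).
It fails at once if the bottle is struck (contact force between anything else and bottle above 8 N).
It also fails if it takes over 72 s, if anything falls off the work surface, if the arm or the gripper's body presses on something with over 40 N, if the wrist force passes 120 N, or if a joint passes its speed limit or range.

## Robot

A 6-joint arm with a two-finger parallel gripper is mounted at the origin on the work surface. World frame = base frame: x ahead of the robot, y to its left, z up, the work surface at z = 0. Lengths are in m, angles in rad, forces in N, time in s.
With the tool pointing down it reaches from about 0.3 to 0.775 m from the base axis. Payload 14.6 kg.
Tool frame: the origin (TCP) lies at the very end of the fingers, on their centre line; the grasp point (between the pads) lies 19 mm behind it; z points along the fingers, y is the line along which they close (so a half turn about z gives the same grasp; the last joint's range is limited). The gripper opens to 94 mm and grips with 3 to 60 N. Pads are 16 mm wide; open, the fingers measure 119 mm over their backs; the gripper's body (75 mm by 177 mm) begins 78 mm behind the grasp point.
Start: joints at [1.227, 0.3, 1.521, -0, 1.321, -0.067], TCP at [0.15, 0.529, 0.205] pointing down, gripper open.
Joint ranges: [-3.03, 3.03], [-0.79, 2.21], [0.23, 2.52], [-1.04, 4.18], [0, 3.07], [-2.55, 2.55]. Speed limits (rad/s): [2.22, 2.22, 2.57, 3.14, 3.14, 3.14].

## Interface

Orientations are given as [roll, pitch, yaw] about the fixed x, y, z axes, in that order (R = Rz(yaw) Ry(pitch) Rx(roll)).
In Python, from station import telemetry, cams, hand_in, nets gives the robot as it stands.
- The arm moves only by the tool move_arm, never from a script. Its argument "increments" is a list of rows, each a list of 4 numbers: the shift along the tool's x, y, z in m, then the turn about the tool's z in rad. In form: [[tx, ty, tz, roll], ...]. A call has 1 to 20 rows; each row shifts and turns the commanded pose from where the row before left it, along the tool's axes as they then stand; what a row does not reach is not made up. A row lasts 1/8 s, in which the tool goes at most 62.5 mm and 10.7 degrees, less where a joint would pass 70% of its speed; a pose out of reach is approached as far as the arm can. A call is refused whole if a number of a shift passes 0.0625 or a number of a turn 0.188, either way. A call with a gripper value outside its range is refused whole. "grip" is the opening, from 0 (shut) to 1 (fully open), set as the call begins (left out, the last holds). The fingers move at their own pace and stop on an object; "force" is the grip in N (left out, the last holds). Time passes only in rows, so rows that do not move let the fingers close. It gives the time, the measured TCP pose, the force, the opening and the grip force at its end, in the units of the state.
- telemetry.get_obs(): the state, without advancing time (a new reading comes with each control period).
- cams.camera(name): name is "side" or "top"; returns the picture (480x640x3 uint8, blue, green, red); there is no depth.
- cams.camera_model(name): a dict with "intrinsics" (3x3 intrinsics, pixels), "xyz" and "attitude" of the camera in the world. Camera axes: x right, y up, looking along -z (the intrinsics and any distortion apply to the point x, -y, -z); pixel columns grow to the right and rows downward; lengths in m; the calibration is good to about 2 mm. A picture is of the moment at which its call begins. camera_model takes no time and is no camera call.
- hand_in(): hands the job in; it is judged then, once.
Trained networks look in the newest picture that a camera, given by its name, has taken for a name from the list of things; names that differ only in an ending like _2 or _b are one class to them, and where a whole thing is asked for, a point or a joint stands for the part that bears it (a point fixed in the world has none). Each returns a list of dicts, best first, with "conf" (0 to 1); they miss things now and then, are a little off and sometimes report something else, mostly with a low value. They report only what shows in the picture. A call takes as long as a camera call. They do not tell look-alikes from the thing itself.
- nets.search_frame(camera, query): "extent" ([left, top, right, bottom] in pixels, round what is visible of it).
- nets.mark_of(camera, query): "centre" ([column, row] in pixels: a listed point, or the origin of a listed thing).
The state is a dict: "time_s": time; "qpos": joint angles; "joint_vel": joint speeds; "tau": joint torques, N m; "ee_pos": TCP position; "eef_rot": TCP orientation; "force": force on the tool from outside, world axes, zero at the start; "moment": the same for the moment, N m; "grip_width": finger opening in m; "grip_force": force on a finger pad.
Only numpy, scipy, OpenCV 4.12 (cv2) and the standard library are available. Lean on these libraries where they do the work, as an engineer would, in place of code of your own. Each camera call takes 0.05 s, during which the arm holds its last target. There are 200 camera calls.

## Working session

There is one attempt and no reset: what is moved stays moved. The work goes in short steps, Python scripts to look and compute and a tool call to move; the robot and the scene stay as the last step left them, time stands still between calls to the robot, and variables do not carry over. Pictures are saved under pics/ and viewed, at most 10 in all, crops included, and the job is handed in when it is done.

Besides the shell and the picture viewer there is one more tool, called after "Call:" by a JSON object that holds its "name" and its "arguments", one argument or row to a line. move_arm: Moves the arm, as the interface text tells. Its arguments: {"type":"object","properties":{"increments":{"type":"array"},"grip":{"type":"number"},"force":{"type":"number"}},"required":["increments"]}

```bash
mkdir -p pics; ls
python3 - <<'E'
from station import telemetry, cams, nets
import cv2
o=telemetry.get_obs();print({k:(v if not hasattr(v,'round') else v) for k,v in o.items()})
for c in("top","side"):
    cv2.imwrite(f"pics/{c}0.png",cams.camera(c)); m=cams.camera_model(c);print(c,m)
    for q in("press","cradle","stop","jaw","crank_axis","sleeve","column","short_column","bottle","beaker"):
        r=nets.mark_of(c,q);print(q,[(round(d['conf'],2),[round(x) for x in d['centre']]) for d in r[:4]])
E
```

```text
pics
{'time_s': 0.0, 'qpos': array([ 1.22739118e+00,  3.00464639e-01,  1.52162651e+00, -1.10745305e-05,
        1.32070329e+00, -6.66181986e-02]), 'joint_vel': array([ 1.59625482e-03, -2.97160670e-04,  9.22650090e-05,  8.06062831e-05,
        8.67750579e-04,  3.70810035e-04]), 'tau': array([-1.30441786e-04, -5.31802976e+01, -3.52743852e+01,  7.08482321e-02,
        2.43696116e-02, -1.10207927e-04]), 'ee_pos': array([0.15021613, 0.52879449, 0.20487066]), 'eef_rot': array([-3.14039282e+00, -6.92987156e-05,  2.86480841e+00]), 'force': array([-0.42231252,  0.14661557,  0.14974567]), 'moment': array([-0.04213465, -0.03187307, -0.01459985]), 'grip_force': 0.0, 'grip_width': 0.0940239113684882}
top {'intrinsics': array([[470.18531294,   0.        , 317.15945218],
       [  0.        , 470.18531294, 244.55866142],
       [  0.        ,   0.        ,   1.        ]]), 'xyz': array([ 0.50686664, -0.10707853,  1.12418706]), 'attitude': array([ 0.10656182,  0.00167515, -1.56037572])}
press [(0.94, [251, 269]), (0.64, [170, 276]), (0.35, [418, 245])]
cradle [(0.96, [270, 267])]
stop [(0.86, [300, 
[... 284 characters left out ...]
83]), (0.51, [311, 187]), (0.5, [170, 278])]
side {'intrinsics': array([[509.91005963,   0.        , 319.03528035],
       [  0.        , 509.91005963, 240.73135257],
       [  0.        ,   0.        ,   1.        ]]), 'xyz': array([ 0.5606355 , -0.8831299 ,  0.67893643]), 'attitude': array([ 0.92618757, -0.00485911, -0.03917831])}
press []
cradle [(0.62, [305, 222])]
stop [(0.62, [310, 267]), (0.51, [406, 269])]
jaw [(0.72, [299, 204]), (0.34, [394, 218])]
crank_axis []
sleeve [(0.6, [310, 171])]
column [(0.94, [418, 367]), (0.89, [282, 316]), (0.74, [378, 306]), (0.71, [289, 428])]
short_column [(0.64, [240, 342])]
bottle [(0.79, [406, 269]), (0.57, [294, 147])]
beaker [(0.8, [396, 220])]
```

View pics/top0.png

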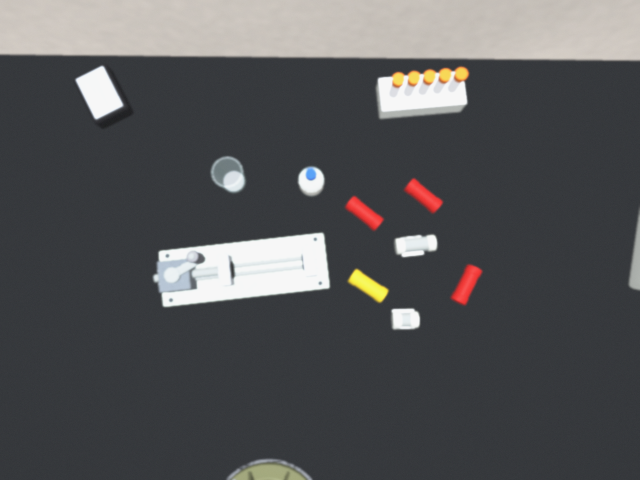

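View pics/side0.png

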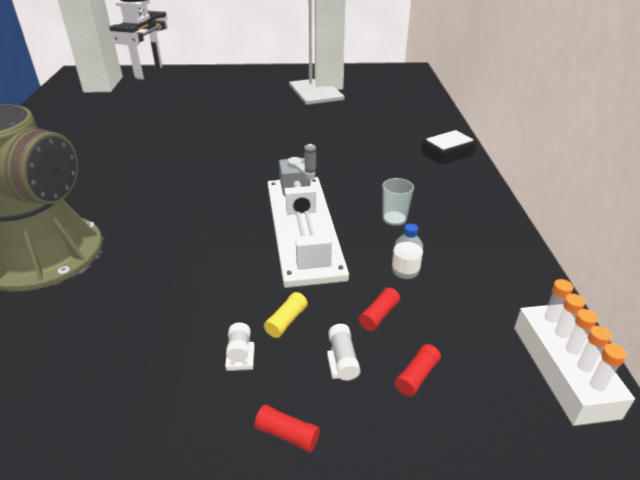

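```bash
cat > h.py <<'E'
import numpy as np
from scipy.spatial.transform import Rotation as R
from station import cams
def ray(c,p):
    m=cams.camera_model(c);K=m['intrinsics']
    d=np.linalg.solve(K,[p[0],p[1],1.]);d=np.array([d[0],-d[1],-d[2]])
    return np.array(m['xyz']),R.from_euler('xyz',m['attitude']).apply(d)
def at_z(c,p,z):
    o,d=ray(c,p);return o+d*(z-o[2])/d[2]
def proj(c,P):
    m=cams.camera_model(c);q=R.from_euler('xyz',m['attitude']).inv().apply(np.atleast_2d(P)-m['xyz'])
    u=q*[1,-1,-1];u=u@m['intrinsics'].T;return u[:,:2]/u[:,2:]
def tri(a,b):
    o1,d1=ray('top',a);o2,d2=ray('side',b)
    s=np.linalg.lstsq(np.c_[d1,-d2],o2-o1,rcond=None)[0]
    p,q=o1+s[0]*d1,o2+s[1]*d2;return (p+q)/2,np.linalg.norm(p-q)
E
python3 - <<'E'
from h import *
np.set_printoptions(precision=4,suppress=True)
for n,p,z in [("cradle",(270,267),.051),("stop",(300,264),0),("jaw",(233,268),.051),("axis",(170,276),.13),("sleeve",(198,259),.102),("press",(251,269),0),("c1",(416,243),.039),("c2",(423,192),.039),("c3",(360,214),.039),("c4",(365,290),.039),("short",(403,320),.039)]:print(n,at_z('top',p,z))
for n,p,z in [("cradle",(305,222),.051),("sleeve",(310,171),.102),("c",(418,367),.039),("c",(282,316),.039),("c",(378,306),.039),("c",(289,428),.039),("short",(240,342),.039)]:print('side',n,p,at_z('side',p,z))
E
```

```text
cradle [0.569  0.0031 0.051 ]
stop [ 0.5799 -0.0634  0.    ]
jaw [0.5658 0.0876 0.051 ]
axis [0.5432 0.2059 0.13  ]
sleeve [0.5819 0.1552 0.102 ]
press [0.5667 0.0537 0.    ]
c1 [ 0.6289 -0.3334  0.039 ]
c2 [ 0.7496 -0.3513  0.039 ]
c3 [ 0.6958 -0.2034  0.039 ]
c4 [ 0.5191 -0.215   0.039 ]
short [ 0.4518 -0.3017  0.039 ]
side cradle (305, 222) [0.5688 0.0195 0.051 ]
side sleeve (310, 171) [0.5832 0.1512 0.102 ]
side c (418, 367) [ 0.7397 -0.368   0.039 ]
side c (282, 316) [ 0.5239 -0.2489  0.039 ]
side c (378, 306) [ 0.6948 -0.2299  0.039 ]
side c (289, 428) [ 0.5379 -0.468   0.039 ]
side short (240, 342) [ 0.4558 -0.3063  0.039 ]
```

The top view shows the press from (160,278) to (328,262), the sleeve near (193,257) and the long grey/white column on its rest at about (416,244). The short column is at (405,319), and the red and yellow tubes are decoys. I'll crop in for accuracy.

Run:
```python
import cv2,numpy as np
t=cv2.imread('pics/top0.png');s=cv2.imread('pics/side0.png')
a=cv2.resize(t[225:315,150:340],None,fx=4,fy=4,interpolation=cv2.INTER_CUBIC)
b=cv2.resize(t[222:267,385:445],None,fx=5,fy=5,interpolation=cv2.INTER_CUBIC)
c=cv2.resize(s[315:385,310:375],None,fx=3.2,fy=3.2,interpolation=cv2.INTER_CUBIC)
out=np.zeros((600,800,3),np.uint8);out[:360,:760]=a;out[365:590,:300]=b;out[365:365+c.shape[0],320:320+c.shape[1]]=c
cv2.imwrite('pics/crop.png',out)
# bed rectangle
g=t.min(2);m=(g>120).astype(np.uint8);m[:, :150]=0;m[:,340:]=0;m[:225]=0;m[320:]=0
m=cv2.morphologyEx(m,cv2.MORPH_CLOSE,np.ones((9,9)))
cs=max(cv2.findContours(m,0,2)[0],key=cv2.contourArea);print(cv2.boxPoints(cv2.minAreaRect(cs)))
```

```text
[[149.86324 251.08278]
 [323.68008 231.55281]
 [330.0434  288.18616]
 [156.22653 307.71613]]
```

View pics/crop.png

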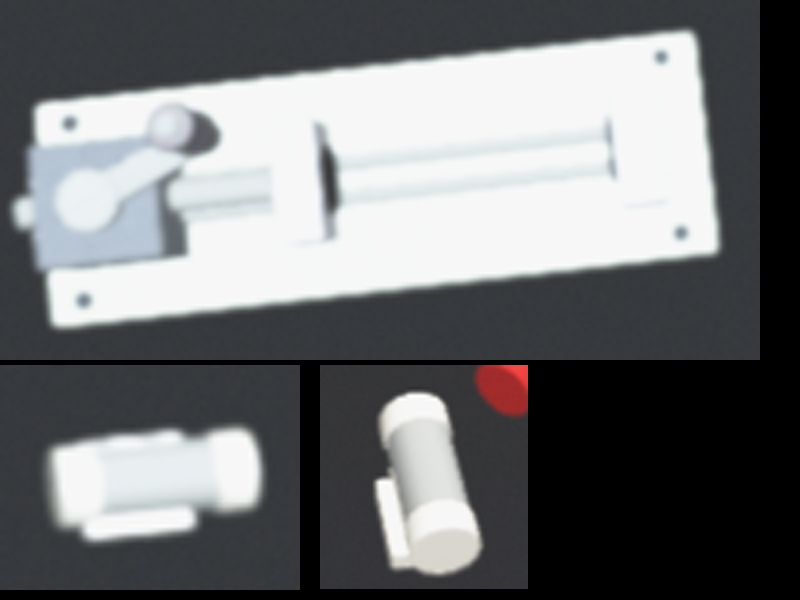

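The crop gives clear bed corners, the two rods, the jaw face near crop x 330, the stop face near 612, and the column ends at about (52,486) and (259,469).

```bash
cat >> h.py <<'E'
from scipy.optimize import least_squares
def press_fit(c,px,loc):
    f=lambda v:(proj(c,np.c_[np.array(loc)[:,:2]@np.array([[np.cos(v[2]),np.sin(v[2])],[-np.sin(v[2]),np.cos(v[2])]])+v[:2],np.array(loc)[:,2]])-px).ravel()
    r=least_squares(f,[.567,.05,.1]);return r.x,np.abs(r.fun).max()
E
python3 - <<'E'
from h import *
np.set_printoptions(precision=4,suppress=True)
cr=lambda x,y:(150+(x-1.5)/4,225+(y-1.5)/4)
px=[cr(*p) for p in [(35,102),(695,31),(719,254),(52,328)]]
loc=[(.065,.215,.02),(.065,-.175,.02),(-.065,-.175,.02),(-.065,.215,.02)]
v,e=press_fit('top',np.array(px),loc);print('press',v,e)
c,s=np.cos(v[2]),np.sin(v[2]);M=np.array([[c,-s],[s,c]])
inv=lambda P:M.T@(P[:2]-v[:2])
print('axis',M@[0,.165]+v[:2],'sleeve top(z.164)',at_z('top',cr(173,125),.164), inv(at_z('top',cr(173,125),.164)))
print('cradle local',inv(at_z('top',(270,267),.051)),'stop local',inv(at_z('top',cr(609,135),.06)),'stop local2',inv(at_z('top',cr(612,140),.085)))
print('jaw local',inv(at_z('top',cr(326,180),.084)))
d=lambda x,y:(385+(x-2)/5,222+(y-365-2)/5)
A=at_z('top',d(50,486.5),.021);B=at_z('top',d(261,469),.057);print('col',A,B,(A+B)/2,np.linalg.norm((A-B)[:2]),'yaw of y axis',np.arctan2(*(A-B)[[1,0]]))
print('col dir at .039', at_z('top',d(50,486.5),.039)-at_z('top',d(261,469),.039))
h=lambda x,y:(310+(x-320-1)/3.2,315+(y-365-1)/3.2)
for p in [(416,412),(446,547),(430,480)]:print(at_z('side',h(*p),.039),h(*p))
print('proj mid',proj('side',(A+B)/2))
E
```

```text
press [0.5675 0.0484 0.1192] 0.6712105525939478
axis [0.5479 0.2123] sleeve top(z.164) [0.5836 0.1501 0.164 ] [0.0281 0.099 ]
cradle local [-0.0039 -0.0452] stop local [ 0.0071 -0.1199] stop local2 [ 0.0021 -0.1219]
jaw local [-0.0026  0.0378]
col [ 0.6235 -0.2867  0.021 ] [ 0.6287 -0.3772  0.057 ] [ 0.6261 -0.3319  0.039 ] 0.09064995614788278 yaw of y axis 1.628340967890342
col dir at .039 [-0.0092  0.098   0.    ]
[ 0.6223 -0.2839  0.039 ] (339.6875, 329.375)
[ 0.6306 -0.373   0.039 ] (349.0625, 371.5625)
[ 0.6261 -0.3307  0.039 ] (344.0625, 350.625)
proj mid [[344.1647 351.2097]]
```

Call:
{"name": "move_arm", "arguments": {
  "increments": [
    [-0.0347, -0.0349, 0, 0],
    [-0.0347, -0.0349, 0, 0],
    [-0.0347, -0.0349, 0, 0],
    [-0.0347, -0.0349, 0, 0],
    [-0.0347, -0.0349, 0, 0],
    [-0.0347, -0.0349, 0, 0],
    [-0.0347, -0.0349, 0, 0],
    [-0.0347, -0.0349, 0, 0],
    [-0.0347, -0.0349, 0, 0],
    [-0.0347, -0.0349, 0, 0],
    [-0.0347, -0.0349, 0, 0],
    [-0.0347, -0.0349, 0, 0],
    [-0.0347, -0.0349, 0, 0],
    [-0.0347, -0.0349, 0, 0],
    [-0.0347, -0.0349, 0, 0],
    [-0.0347, -0.0349, 0, 0],
    [-0.0347, -0.0349, 0, 0],
    [-0.0347, -0.0349, 0, 0],
    [-0.0347, -0.0349, 0, 0],
    [-0.0347, -0.0349, 0, 0]
  ],
  "grip": 1
}}

```text
time_s: 3.6
ee_pos: [0.6277, -0.3335, 0.2054]
eef_rot: [-3.142, 0.0, 2.865]
force: [1.1, -0.7, 0.9]
grip_width: 0.0938
grip_force: 0.0
```

Call:
{"name": "move_arm", "arguments": {
  "increments": [
    [0, 0, 0.01, 0.1716],
    [0, 0, 0.01, 0.1716],
    [0, 0, 0.01, 0.1716],
    [0, 0, 0.01, 0.1716],
    [0, 0, 0.01, 0.1716],
    [0, 0, 0.01, 0.1716],
    [0, 0, 0.01, 0.1716],
    [0, 0, 0, 0],
    [0, 0, 0, 0]
  ]
}}

```text
time_s: 4.72
ee_pos: [0.6273, -0.3321, 0.1359]
eef_rot: [3.141, 0.0, 1.667]
force: [0.2, -0.2, 0.2]
grip_width: 0.0938
grip_force: 0.0
```

Call:
{"name": "move_arm", "arguments": {
  "increments": [
    [0, -0.001, 0.02, 0],
    [0, 0, 0.025, 0],
    [0, 0, 0.025, 0],
    [0, 0, 0.02, 0],
    [0, 0, 0.014, 0],
    [0, 0, 0.007, 0],
    [0, 0, 0, 0]
  ]
}}

```text
time_s: 5.6
ee_pos: [0.6262, -0.3322, 0.0244]
eef_rot: [-3.142, -0.0, 1.664]
force: [-0.2, 0.9, 0.9]
grip_width: 0.0939
grip_force: 0.0
```

Call:
{"name": "move_arm", "arguments": {
  "increments": [
    [0, 0, 0, 0],
    [0, 0, 0, 0],
    [0, 0, 0, 0],
    [0, 0, 0, 0],
    [0, 0, 0, 0],
    [0, 0, 0, 0],
    [0, 0, 0, 0],
    [0, 0, 0, 0]
  ],
  "grip": 0,
  "force": 20
}}

```text
time_s: 6.6
ee_pos: [0.6244, -0.3324, 0.0247]
eef_rot: [-3.137, -0.001, 1.663]
force: [-14.5, 1.6, 9.0]
grip_width: 0.0356
grip_force: 19.9
```

Call:
{"name": "move_arm", "arguments": {
  "increments": [
    [0, 0, -0.015, 0],
    [0, 0, -0.03, 0],
    [0, 0, -0.03, 0],
    [0, 0, -0.03, 0],
    [0, 0, -0.03, 0],
    [0, 0, -0.03, 0],
    [0, 0, -0.015, 0],
    [0, 0, 0, 0]
  ]
}}

```text
time_s: 7.6
ee_pos: [0.6264, -0.3322, 0.2051]
eef_rot: [3.14, 0.001, 1.664]
force: [1.2, 0.8, -2.4]
grip_width: 0.0357
grip_force: 19.9
```

Run:
```python
from h import *
from station import telemetry
import cv2
np.set_printoptions(precision=4,suppress=True)
o=telemetry.get_obs();print(o['ee_pos'],o['eef_rot'],o['force'],o['grip_width'])
s=cams.camera('side');t=cams.camera('top')
p=proj('side',o['ee_pos']-[0,0,-.015])[0];q=proj('top',o['ee_pos']-[0,0,-.015])[0];print(p,q)
def cut(i,p,w,h):
    x=int(np.clip(p[0]-w/2,0,640-w));y=int(np.clip(p[1]-h/2,0,480-h));print(x,y);return cv2.resize(i[y:y+h,x:x+w],(400,400))
cv2.imwrite('pics/held.png',np.hstack([cut(s,p,130,130),cut(t,q,100,100)]))
# refine the rods' centre line in the press frame
cr=lambda x,y:(150+(x-1.5)/4,225+(y-1.5)/4)
v=np.array([.5675,.0484,.1192]);c,s=np.cos(v[2]),np.sin(v[2]);M=np.array([[c,-s],[s,c]])
T=cv2.imread('pics/top0.png').astype(float)
for y in(.01,-.02,-.05,-.08,-.11):
    xs=np.arange(-.03,.0301,.0015);P=np.array([np.r_[M@[x,y]+v[:2],.035] for x in xs]);uv=proj('top',P).astype(np.float32)
    print(y,cv2.remap(T.mean(2).astype(np.float32),uv[:,0],uv[:,1],1).ravel().astype(int))
print(M@[0,-.042]+v[:2])
```

```text
[ 0.6264 -0.3322  0.2051] [3.1404 0.0008 1.6637] [ 1.1863  0.7521 -2.3616] 0.035663422087518507
[348.8013 265.2708] [434.7575 234.0266]
283 200
384 184
0.01 [247 247 246 246 246 246 246 246 246 243 239 232 230 231 234 237 241 244
 246 246 246 246 245 240 235 229 231 234 236 239 243 245 246 247 247 247
 247 247 247 247 247]
-0.02 [247 247 247 247 247 246 246 246 246 245 239 233 229 231 234 236 240 243
 245 246 246 246 245 242 235 231 231 233 236 240 243 246 246 247 247 247
 247 247 247 247 247]
-0.05 [247 247 247 247 247 247 247 246 246 243 239 232 229 231 234 237 241 244
 246 246 247 246 246 242 236 231 230 233 235 238 242 245 246 246 247 247
 247 247 247 247 247]
-0.08 [247 247 247 247 247 247 247 247 246 246 241 235 230 230 233 236 239 243
 245 246 246 246 245 241 235 229 230 233 236 240 243 246 246 247 247 247
 247 247 247 247 247]
-0.11 [247 247 247 247 247 247 247 247 246 245 242 235 231 231 234 237 241 244
 246 246 247 247 246 244 237 232 229 232 235 238 242 245 246 246 247 247
 247 247 247 247 247]
[0.5725 0.0067]
```

Call:
{"name": "move_arm", "arguments": {
  "increments": [
    [0.02, -0.0014, 0, -0.026],
    [0.04, -0.0038, 0, 0],
    [0.045, -0.0043, 0, 0],
    [0.045, -0.0043, 0, 0],
    [0.045, -0.0043, 0, 0],
    [0.045, -0.0043, 0, 0],
    [0.045, -0.0043, 0, 0],
    [0.04, -0.0038, 0, 0],
    [0.0175, -0.0017, 0, 0],
    [0, 0, 0.03, 0],
    [0, 0, 0.03, 0],
    [0, 0, 0.02, 0],
    [0, 0, 0, 0],
    [0, 0, 0, 0]
  ]
}}

```text
time_s: 9.45
ee_pos: [0.5545, 0.0039, 0.1251]
eef_rot: [3.141, 0.0, 1.689]
force: [1.6, 0.2, -1.8]
grip_width: 0.0352
grip_force: 19.9
```

Run:
```python
from h import *
from station import telemetry
import cv2
np.set_printoptions(precision=4,suppress=True)
o=telemetry.get_obs();print(o['ee_pos'],o['eef_rot'],o['force'],o['grip_width'])
s=cams.camera('side');t=cams.camera('top')
a=cv2.resize(s[140:300,235:395],(500,500),interpolation=2);b=cv2.resize(t[220:320,150:340],(300,158))
out=np.zeros((500,800,3),np.uint8);out[:,:500]=a;out[:158,500:]=b;cv2.imwrite('pics/over.png',out)
```

```text
[0.5545 0.0039 0.1251] [3.1409 0.0002 1.6893] [ 1.6358  0.1558 -1.7662] 0.035174691374012225
```

View pics/over.png

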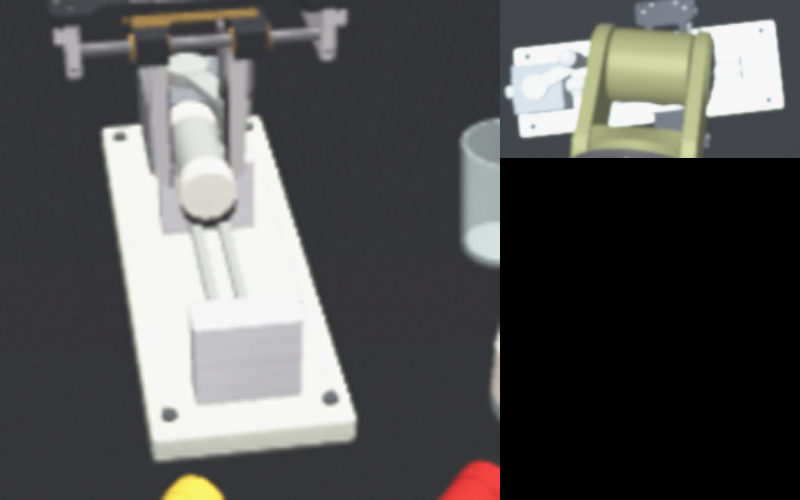

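The side view shows the column held level and lengthwise in the fingers, above the rods and about 16 mm too far to -x. I'll check the calibration bias against the known held pose.

Run:
```python
from h import *
np.set_printoptions(precision=4,suppress=True)
e=np.array([.5545,.0039,.1394]);d=np.array([-.118,.993,0])
c=lambda x,y:(235+(x-1)*.32,140+(y-1)*.32)
print('end pred',proj('side',e-.045*d),'seen',c(208,190), 'far pred',proj('side',e+.045*d))
for a,b in [((195,230),(228,230)),((210,295),(238,295)),((203,262),(233,262))]:
    P=(at_z('side',c(*a),.033)+at_z('side',c(*b),.033))/2
    v=[.5675,.0484,.1192];cc,ss=np.cos(v[2]),np.sin(v[2]);print(P,np.array([[cc,ss],[-ss,cc]])@(P[:2]-v[:2]))
```

```text
end pred [[300.3962 202.5668]] seen (301.24, 200.48000000000002) far pred [[294.897  179.5752]]
[0.5637 0.0802 0.033 ] [-0.      0.0321]
[ 0.5712 -0.      0.033 ] [-0.0021 -0.0485]
[0.5677 0.0396 0.033 ] [-0.0008 -0.0088]
```

Call:
{"name": "move_arm", "arguments": {
  "increments": [
    [0.001, 0.0155, 0.01, 0],
    [0, 0, 0.025, 0],
    [0, 0, 0.025, 0],
    [0, 0, 0.016, 0],
    [0, 0, 0.008, 0],
    [0, 0, 0, 0],
    [0, 0, 0, 0]
  ]
}}

```text
time_s: 10.42
ee_pos: [0.5698, 0.007, 0.0413]
eef_rot: [3.14, 0.0, 1.69]
force: [-0.3, -0.5, -1.2]
grip_width: 0.0356
grip_force: 19.9
```

Call:
{"name": "move_arm", "arguments": {
  "increments": [
    [0, 0, 0.002, 0],
    [0, 0, 0.002, 0],
    [0, 0, 0, 0],
    [0, 0, 0, 0]
  ]
}}

```text
time_s: 10.92
ee_pos: [0.5697, 0.007, 0.0369]
eef_rot: [3.141, 0.0, 1.69]
force: [0.4, -0.5, 3.5]
grip_width: 0.0352
grip_force: 19.9
```

Call:
{"name": "move_arm", "arguments": {
  "increments": [
    [0, 0, 0, 0],
    [0, 0, 0, 0],
    [0, 0, 0, 0],
    [0, 0, 0, 0],
    [0, 0, 0, 0],
    [0, 0, 0, 0]
  ],
  "grip": 1
}}

```text
time_s: 11.68
ee_pos: [0.5693, 0.0071, 0.0364]
eef_rot: [-3.142, 0.0, 1.69]
force: [0.4, -0.3, -0.4]
grip_width: 0.0918
grip_force: 0.0
```

Call:
{"name": "move_arm", "arguments": {
  "increments": [
    [0, 0, -0.015, 0],
    [0, 0, -0.03, 0],
    [0, 0, -0.03, 0],
    [0, 0, -0.03, 0],
    [0, 0, -0.03, 0],
    [0, 0, -0.03, 0],
    [0, 0, -0.03, 0],
    [0, 0, 0, 0],
    [0, 0, 0, 0]
  ]
}}

```text
time_s: 12.8
ee_pos: [0.569, 0.0071, 0.2311]
eef_rot: [-3.141, -0.0, 1.69]
force: [-0.2, 0.2, 0.0]
grip_width: 0.0939
grip_force: 0.0
```

Run:
```python
from h import *
from station import telemetry,nets
import cv2
np.set_printoptions(precision=4,suppress=True)
o=telemetry.get_obs();print(o['ee_pos'],o['eef_rot'],o['force'],o['grip_width'])
s=cams.camera('side')
cv2.imwrite('pics/put.png',cv2.resize(s[130:290,235:395],(590,590),interpolation=2))
for q in('sleeve','column','jaw'):print(q,[(round(d['conf'],2),np.round(d['centre'],1)) for d in nets.mark_of('side',q)[:3]])
print([(round(d['conf'],2),np.round(d['extent'],1)) for d in nets.search_frame('side','sleeve')[:2]])
print(proj('side',np.array([[.582,.150,.102],[.582,.150,.164]])))
```

```text
[0.569  0.0071 0.2311] [-3.141  -0.0001  1.6896] [-0.1838  0.2301  0.0443] 0.09394742075533255
sleeve [(0.59, array([310.4, 170. ]))]
column [(0.94, array([419.9, 368.9])), (0.89, array([288.3, 426. ])), (0.74, array([378.8, 307.9]))]
jaw [(0.76, array([298.3, 206.1]))]
[]
[[309.5018 171.2625]
 [309.3242 146.7223]]
```

View pics/put.png

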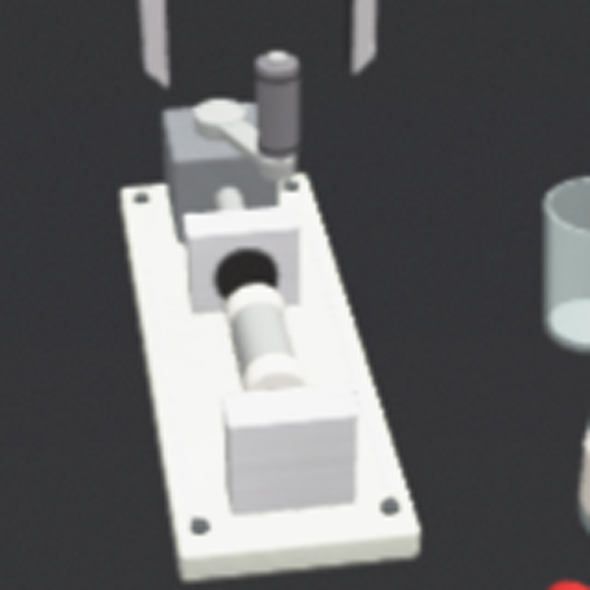

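The column lies straight in the groove between the jaw disc and the stop, and it has been released. The sleeve shows at about (310,158). Next I'll grasp it.

Call:
{"name": "move_arm", "arguments": {
  "increments": [
    [0.02, 0.0042, 0, 0],
    [0.04, 0.0085, 0, 0],
    [0.04, 0.0085, 0, 0],
    [0.03, 0.0064, 0, 0],
    [0.0105, 0.0022, 0, 0],
    [0, 0, 0.02, 0],
    [0, 0, 0.03, 0],
    [0, 0, 0.03, 0],
    [0, 0, 0.025, 0],
    [0, 0, 0.012, 0],
    [0, 0, 0, 0]
  ]
}}

```text
time_s: 14.42
ee_pos: [0.5822, 0.15, 0.1142]
eef_rot: [-3.141, 0.0, 1.689]
force: [-0.9, -0.4, -0.3]
grip_width: 0.0944
grip_force: 0.0
```

Call:
{"name": "move_arm", "arguments": {
  "increments": [
    [0, 0, 0, 0],
    [0, 0, 0, 0],
    [0, 0, 0, 0],
    [0, 0, 0, 0],
    [0, 0, 0, 0],
    [0, 0, 0, 0],
    [0, 0, 0, 0],
    [0, 0, 0, 0],
    [0, 0, 0, 0]
  ],
  "grip": 0,
  "force": 35
}}

```text
time_s: 15.55
ee_pos: [0.5821, 0.1501, 0.1144]
eef_rot: [-3.141, -0.0, 1.69]
force: [-3.3, -0.1, 2.6]
grip_width: 0.0255
grip_force: 35.0
```

```bash
cat > arc.py <<'E'
import sys,json
from h import *
from station import telemetry
# arc.py cx cy r cmdx cmdy dtheta n  -> rows in tool axes, following the circle clockwise from the commanded point
cx,cy,r,px,py,dt,n=map(float,sys.argv[1:8]);yaw=1.69
th=np.arctan2(py-cy,px-cx);p=np.array([px,py]);X=np.array([np.cos(yaw),np.sin(yaw)]);Y=np.array([np.sin(yaw),-np.cos(yaw)]);rows=[]
for k in range(int(n)):
    th-=dt;w=np.array([cx+r*np.cos(th),cy+r*np.sin(th)])-p
    a,b=round(w@X,4),round(w@Y,4);p=p+a*X+b*Y;rows.append([float(a),float(b),0,0])
o=telemetry.get_obs()
print(json.dumps(rows),'\nend cmd',p.round(4),'theta',round(th,3))
E
python3 arc.py .5468 .2105 .07 .5822 .150 .08 12
```

```text
[[-0.0019, -0.0053, 0, 0], [-0.0016, -0.0053, 0, 0], [-0.0012, -0.0055, 0, 0], [-0.0007, -0.0055, 0, 0], [-0.0003, -0.0056, 0, 0], [0.0002, -0.0056, 0, 0], [0.0006, -0.0056, 0, 0], [0.001, -0.0055, 0, 0], [0.0015, -0.0054, 0, 0], [0.0019, -0.0053, 0, 0], [0.0024, -0.005, 0, 0], [0.0027, -0.0049, 0, 0]] 
end cmd [0.5176 0.1469] theta -2.001
```

Call:
{"name": "move_arm", "arguments": {
  "increments": [
    [-0.0019, -0.0053, 0, 0],
    [-0.0016, -0.0053, 0, 0],
    [-0.0012, -0.0055, 0, 0],
    [-0.0007, -0.0055, 0, 0],
    [-0.0003, -0.0056, 0, 0],
    [0.0002, -0.0056, 0, 0]
  ]
}}

```text
time_s: 16.3
ee_pos: [0.5512, 0.1401, 0.1145]
eef_rot: [3.139, 0.001, 1.689]
force: [8.1, -4.0, -4.0]
grip_width: 0.0252
grip_force: 35.0
```

Call:
{"name": "move_arm", "arguments": {
  "increments": [
    [0.0006, -0.0056, 0, 0],
    [0.001, -0.0055, 0, 0],
    [0.0015, -0.0054, 0, 0],
    [0.0019, -0.0053, 0, 0],
    [0.0024, -0.005, 0, 0],
    [0.0027, -0.0049, 0, 0]
  ]
}}

```text
time_s: 17.05
ee_pos: [0.5182, 0.1455, 0.1145]
eef_rot: [3.14, 0.002, 1.689]
force: [3.3, -10.5, -0.7]
grip_width: 0.0258
grip_force: 35.0
```

```bash
python3 arc.py .5468 .2105 .07 .5176 .1469 .08 20
```

```text
[[0.0031, -0.0047, 0, 0], [0.0035, -0.0044, 0, 0], [0.0038, -0.004, 0, 0], [0.0041, -0.0038, 0, 0], [0.0044, -0.0035, 0, 0], [0.0047, -0.003, 0, 0], [0.0049, -0.0027, 0, 0], [0.0051, -0.0023, 0, 0], [0.0053, -0.0019, 0, 0], [0.0054, -0.0014, 0, 0], [0.0055, -0.001, 0, 0], [0.0056, -0.0006, 0, 0], [0.0056, -0.0001, 0, 0], [0.0056, 0.0003, 0, 0], [0.0055, 0.0008, 0, 0], [0.0055, 0.0012, 0, 0], [0.0053, 0.0016, 0, 0], [0.0052, 0.0021, 0, 0], [0.0051, 0.0025, 0, 0], [0.0048, 0.0029, 0, 0]] 
end cmd [0.4841 0.2416] theta -3.601
```

```bash
python3 - <<'E'
from h import *
P=np.array([(.5821,.1501),(.5512,.1401),(.5182,.1455)])
r=least_squares(lambda c:np.hypot(*(P-c).T)-.07,[.5468,.2105]);print(r.x,r.fun)
E
python3 arc.py .5455 .2095 .07 .5176 .1469 .08 20
```

```text
[0.54568094 0.20988085] [ 7.03321217e-07 -1.23328022e-06  6.85107056e-07]
[[0.0018, -0.0054, 0, 0], [0.0034, -0.0045, 0, 0], [0.0038, -0.0041, 0, 0], [0.0041, -0.0038, 0, 0], [0.0044, -0.0035, 0, 0], [0.0046, -0.0031, 0, 0], [0.0049, -0.0028, 0, 0], [0.0051, -0.0023, 0, 0], [0.0052, -0.002, 0, 0], [0.0054, -0.0015, 0, 0], [0.0055, -0.001, 0, 0], [0.0056, -0.0007, 0, 0], [0.0056, -0.0002, 0, 0], [0.0056, 0.0003, 0, 0], [0.0055, 0.0007, 0, 0], [0.0055, 0.0012, 0, 0], [0.0054, 0.0016, 0, 0], [0.0052, 0.002, 0, 0], [0.005, 0.0024, 0, 0], [0.0049, 0.0028, 0, 0]] 
end cmd [0.4824 0.2399] theta -3.59
```

Call:
{"name": "move_arm", "arguments": {
  "increments": [
    [0.0018, -0.0054, 0, 0],
    [0.0034, -0.0045, 0, 0],
    [0.0038, -0.0041, 0, 0],
    [0.0041, -0.0038, 0, 0],
    [0.0044, -0.0035, 0, 0],
    [0.0046, -0.0031, 0, 0],
    [0.0049, -0.0028, 0, 0],
    [0.0051, -0.0023, 0, 0],
    [0.0052, -0.002, 0, 0],
    [0.0054, -0.0015, 0, 0]
  ]
}}

```text
time_s: 18.3
ee_pos: [0.4801, 0.1847, 0.1145]
eef_rot: [3.141, 0.002, 1.689]
force: [2.1, -7.1, -0.2]
grip_width: 0.0257
grip_force: 35.0
```

Call:
{"name": "move_arm", "arguments": {
  "increments": [
    [0.0055, -0.001, 0, 0],
    [0.0056, -0.0007, 0, 0],
    [0.0056, -0.0002, 0, 0],
    [0.0056, 0.0003, 0, 0],
    [0.0055, 0.0007, 0, 0],
    [0.0055, 0.0012, 0, 0],
    [0.0054, 0.0016, 0, 0],
    [0.0052, 0.002, 0, 0],
    [0.005, 0.0024, 0, 0],
    [0.0049, 0.0028, 0, 0]
  ]
}}

```text
time_s: 19.55
ee_pos: [0.482, 0.2394, 0.1144]
eef_rot: [-3.14, 0.001, 1.69]
force: [-4.5, -5.7, 3.6]
grip_width: 0.0259
grip_force: 35.0
```

```bash
python3 arc.py .5455 .2097 .07 .4824 .2399 .08 20
```

```text
[[0.0046, 0.0031, 0, 0], [0.0044, 0.0036, 0, 0], [0.004, 0.0039, 0, 0], [0.0037, 0.0042, 0, 0], [0.0034, 0.0044, 0, 0], [0.003, 0.0048, 0, 0], [0.0026, 0.0049, 0, 0], [0.0022, 0.0052, 0, 0], [0.0018, 0.0053, 0, 0], [0.0013, 0.0054, 0, 0], [0.001, 0.0055, 0, 0], [0.0004, 0.0056, 0, 0], [0.0001, 0.0056, 0, 0], [-0.0005, 0.0056, 0, 0], [-0.0008, 0.0055, 0, 0], [-0.0013, 0.0055, 0, 0], [-0.0017, 0.0053, 0, 0], [-0.0022, 0.0051, 0, 0], [-0.0026, 0.005, 0, 0], [-0.0029, 0.0048, 0, 0]] 
end cmd [0.5776 0.2719] theta 1.095
```

Call:
{"name": "move_arm", "arguments": {
  "increments": [
    [0.0046, 0.0031, 0, 0],
    [0.0044, 0.0036, 0, 0],
    [0.004, 0.0039, 0, 0],
    [0.0037, 0.0042, 0, 0],
    [0.0034, 0.0044, 0, 0],
    [0.003, 0.0048, 0, 0],
    [0.0026, 0.0049, 0, 0],
    [0.0022, 0.0052, 0, 0],
    [0.0018, 0.0053, 0, 0],
    [0.0013, 0.0054, 0, 0]
  ]
}}

```text
time_s: 20.8
ee_pos: [0.5227, 0.276, 0.1144]
eef_rot: [-3.14, 0.0, 1.69]
force: [-7.6, -1.7, 3.9]
grip_width: 0.0257
grip_force: 35.0
```

Call:
{"name": "move_arm", "arguments": {
  "increments": [
    [0.001, 0.0055, 0, 0],
    [0.0004, 0.0056, 0, 0],
    [0.0001, 0.0056, 0, 0],
    [-0.0005, 0.0056, 0, 0],
    [-0.0008, 0.0055, 0, 0],
    [-0.0013, 0.0055, 0, 0],
    [-0.0017, 0.0053, 0, 0],
    [-0.0022, 0.0051, 0, 0],
    [-0.0026, 0.005, 0, 0],
    [-0.0029, 0.0048, 0, 0]
  ]
}}

```text
time_s: 22.05
ee_pos: [0.577, 0.2723, 0.1144]
eef_rot: [-3.14, -0.0, 1.69]
force: [-7.7, 0.8, 2.9]
grip_width: 0.0253
grip_force: 35.0
```

```bash
python3 arc.py .5455 .2099 .07 .5776 .2719 .08 20
```

```text
[[-0.0032, 0.0046, 0, 0], [-0.0037, 0.0042, 0, 0], [-0.004, 0.0039, 0, 0], [-0.0043, 0.0036, 0, 0], [-0.0045, 0.0032, 0, 0], [-0.0049, 0.0029, 0, 0], [-0.005, 0.0024, 0, 0], [-0.0052, 0.0021, 0, 0], [-0.0054, 0.0016, 0, 0], [-0.0054, 0.0012, 0, 0], [-0.0056, 0.0007, 0, 0], [-0.0056, 0.0003, 0, 0], [-0.0056, -0.0001, 0, 0], [-0.0055, -0.0006, 0, 0], [-0.0055, -0.001, 0, 0], [-0.0054, -0.0015, 0, 0], [-0.0053, -0.0019, 0, 0], [-0.0051, -0.0023, 0, 0], [-0.0049, -0.0027, 0, 0], [-0.0047, -0.0031, 0, 0]] 
end cmd [0.6067 0.1759] theta -0.507
```

Call:
{"name": "move_arm", "arguments": {
  "increments": [
    [-0.0032, 0.0046, 0, 0],
    [-0.0037, 0.0042, 0, 0],
    [-0.004, 0.0039, 0, 0],
    [-0.0043, 0.0036, 0, 0],
    [-0.0045, 0.0032, 0, 0],
    [-0.0049, 0.0029, 0, 0],
    [-0.005, 0.0024, 0, 0],
    [-0.0052, 0.0021, 0, 0],
    [-0.0054, 0.0016, 0, 0],
    [-0.0054, 0.0012, 0, 0]
  ]
}}

```text
time_s: 23.3
ee_pos: [0.6121, 0.2312, 0.1144]
eef_rot: [-3.141, -0.002, 1.69]
force: [-5.1, 7.0, 1.5]
grip_width: 0.0255
grip_force: 35.0
```

Call:
{"name": "move_arm", "arguments": {
  "increments": [
    [-0.0056, 0.0007, 0, 0],
    [-0.0056, 0.0003, 0, 0],
    [-0.0056, -0.0001, 0, 0],
    [-0.0055, -0.0006, 0, 0],
    [-0.0055, -0.001, 0, 0],
    [-0.0054, -0.0015, 0, 0],
    [-0.0053, -0.0019, 0, 0],
    [-0.0051, -0.0023, 0, 0],
    [-0.0049, -0.0027, 0, 0],
    [-0.0047, -0.0031, 0, 0]
  ]
}}

```text
time_s: 24.55
ee_pos: [0.6072, 0.1768, 0.1145]
eef_rot: [3.14, -0.001, 1.69]
force: [3.7, 6.5, -2.0]
grip_width: 0.0256
grip_force: 35.0
```

```bash
python3 arc.py .5456 .2099 .07 .6067 .1759 .06 9
python3 - <<'E'
from h import *
from station import nets
import cv2
s=cams.camera('side');t=cams.camera('top')
print([(round(d['conf'],2),np.round(d['centre'],1)) for d in nets.mark_of('side','jaw')[:2]])
a=cv2.resize(s[150:290,235:375],(400,400),interpolation=2);b=cv2.resize(t[220:315,150:340],(400,200),interpolation=2)
o=np.zeros((400,800,3),np.uint8);o[:,:400]=a;o[:200,400:]=b;cv2.imwrite('pics/w.png',o)
E
```

```text
[[-0.0034, -0.0025, 0, 0], [-0.0031, -0.0028, 0, 0], [-0.003, -0.0029, 0, 0], [-0.0028, -0.0031, 0, 0], [-0.0027, -0.0033, 0, 0], [-0.0024, -0.0034, 0, 0], [-0.0022, -0.0036, 0, 0], [-0.002, -0.0037, 0, 0], [-0.0017, -0.0038, 0, 0]] 
end cmd [0.5806 0.1493] theta -1.048
[(0.59, array([294.5, 148.1]))]
```

View pics/w.png

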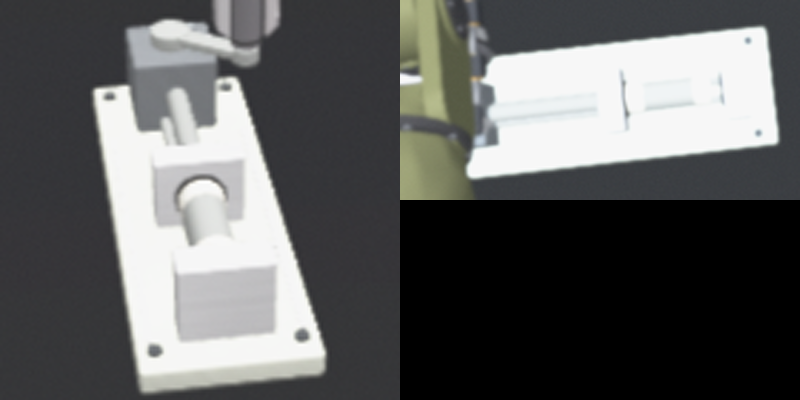

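The jaw is nearing the column's far end, with about 10 mm of gap left at the top-view estimate (bite near 7.9 rad). Free turning reads about 7 to 8 N. Smaller steps from here.

Call:
{"name": "move_arm", "arguments": {
  "increments": [
    [-0.0034, -0.0025, 0, 0],
    [-0.0031, -0.0028, 0, 0],
    [-0.003, -0.0029, 0, 0],
    [-0.0028, -0.0031, 0, 0],
    [-0.0027, -0.0033, 0, 0]
  ]
}}

```text
time_s: 25.32
ee_pos: [0.5946, 0.1599, 0.1145]
eef_rot: [3.14, -0.001, 1.69]
force: [5.7, 6.8, -3.2]
grip_width: 0.0252
grip_force: 35.0
```

Call:
{"name": "move_arm", "arguments": {
  "increments": [
    [-0.0024, -0.0034, 0, 0],
    [-0.0022, -0.0036, 0, 0],
    [-0.002, -0.0037, 0, 0]
  ]
}}

```text
time_s: 25.7
ee_pos: [0.5848, 0.1519, 0.1145]
eef_rot: [3.139, -0.001, 1.69]
force: [6.5, 5.1, -3.8]
grip_width: 0.0256
grip_force: 35.0
```

```bash
cat > tan.py <<'E'
import sys
from h import *
c=np.array([.5456,.2099])
for a in sys.argv[1:]:
    x,y,fx,fy=map(float,a.split(','));d=np.array([x,y])-c;th=np.arctan2(d[1],d[0])
    print('theta %.3f r %.4f tang %.2f rad %.2f'%(th,np.hypot(*d),-(fx*np.sin(th)-fy*np.cos(th)),fx*np.cos(th)+fy*np.sin(th)))
E
python3 arc.py .5456 .2099 .07 .5806 .1493 0.001 1
python3 - <<'E'
from h import *
yaw=1.69;X=np.array([np.cos(yaw),np.sin(yaw)]);Y=np.array([np.sin(yaw),-np.cos(yaw)])
print(np.array([.5806,.1493])-(-.0017*X-.0038*Y))
E
python3 arc.py .5456 .2099 .07 .5842 .1515 .03 20
```

```text
[[-0.0, -0.0001, 0, 0]] 
end cmd [0.5805 0.1493] theta -1.048
[0.58417087 0.15143984]
[[-0.0009, -0.0019, 0, 0], [-0.0009, -0.0019, 0, 0], [-0.0008, -0.002, 0, 0], [-0.0007, -0.0019, 0, 0], [-0.0007, -0.002, 0, 0], [-0.0006, -0.002, 0, 0], [-0.0006, -0.002, 0, 0], [-0.0005, -0.0021, 0, 0], [-0.0004, -0.002, 0, 0], [-0.0004, -0.0021, 0, 0], [-0.0003, -0.0021, 0, 0], [-0.0002, -0.0021, 0, 0], [-0.0002, -0.002, 0, 0], [-0.0002, -0.0021, 0, 0], [-0.0, -0.0021, 0, 0], [-0.0, -0.0021, 0, 0], [0.0, -0.0021, 0, 0], [0.0002, -0.0021, 0, 0], [0.0002, -0.0021, 0, 0], [0.0002, -0.0021, 0, 0]] 
end cmd [0.5445 0.1399] theta -1.587
```

Call:
{"name": "move_arm", "arguments": {
  "increments": [
    [-0.0009, -0.0019, 0, 0],
    [-0.0009, -0.0019, 0, 0],
    [-0.0008, -0.002, 0, 0]
  ]
}}

```text
time_s: 26.08
ee_pos: [0.5795, 0.1486, 0.1145]
eef_rot: [3.139, -0.001, 1.69]
force: [5.8, 3.4, -3.4]
grip_width: 0.0257
grip_force: 35.0
```

Call:
{"name": "move_arm", "arguments": {
  "increments": [
    [-0.0007, -0.0019, 0, 0],
    [-0.0007, -0.002, 0, 0]
  ]
}}

```text
time_s: 26.32
ee_pos: [0.5758, 0.1467, 0.1145]
eef_rot: [3.139, -0.0, 1.69]
force: [6.2, 4.1, -3.8]
grip_width: 0.0253
grip_force: 35.0
```

```bash
python3 tan.py .6121,.2312,-5.1,7 .6072,.1768,3.7,6.5 .5946,.1599,5.7,6.8 .5848,.1519,6.5,5.1
```

```text
theta 0.310 r 0.0698 tang 8.22 rad -2.72
theta -0.493 r 0.0699 tang 7.48 rad 0.18
theta -0.795 r 0.0700 tang 8.83 rad -0.87
theta -0.976 r 0.0700 tang 8.24 rad -0.59
```

Call:
{"name": "move_arm", "arguments": {
  "increments": [
    [-0.0006, -0.002, 0, 0],
    [-0.0006, -0.002, 0, 0],
    [-0.0005, -0.0021, 0, 0]
  ]
}}

```text
time_s: 26.7
ee_pos: [0.57, 0.1442, 0.1145]
eef_rot: [3.139, -0.0, 1.69]
force: [6.1, 4.1, -3.5]
grip_width: 0.0254
grip_force: 35.0
```

Call:
{"name": "move_arm", "arguments": {
  "increments": [
    [-0.0004, -0.002, 0, 0],
    [-0.0004, -0.0021, 0, 0]
  ]
}}

```text
time_s: 26.95
ee_pos: [0.566, 0.1429, 0.1145]
eef_rot: [3.139, -0.0, 1.69]
force: [6.8, 2.7, -4.2]
grip_width: 0.0256
grip_force: 35.0
```

Call:
{"name": "move_arm", "arguments": {
  "increments": [
    [-0.0003, -0.0021, 0, 0],
    [-0.0002, -0.0021, 0, 0]
  ]
}}

```text
time_s: 27.2
ee_pos: [0.5619, 0.1418, 0.1145]
eef_rot: [3.139, 0.0, 1.69]
force: [7.5, 1.8, -4.6]
grip_width: 0.0255
grip_force: 35.0
```

Call:
{"name": "move_arm", "arguments": {
  "increments": [
    [-0.0002, -0.002, 0, 0],
    [-0.0002, -0.0021, 0, 0]
  ]
}}

```text
time_s: 27.45
ee_pos: [0.5579, 0.1409, 0.1145]
eef_rot: [3.139, -0.0, 1.689]
force: [7.2, 2.0, -4.4]
grip_width: 0.0256
grip_force: 35.0
```

Call:
{"name": "move_arm", "arguments": {
  "increments": [
    [0, -0.0021, 0, 0],
    [0, -0.0021, 0, 0]
  ]
}}

```text
time_s: 27.7
ee_pos: [0.5538, 0.1403, 0.1145]
eef_rot: [3.139, 0.0, 1.689]
force: [7.5, 1.4, -3.6]
grip_width: 0.0256
grip_force: 35.0
```

Call:
{"name": "move_arm", "arguments": {
  "increments": [
    [0, -0.0021, 0, 0],
    [0.0002, -0.0021, 0, 0]
  ]
}}

```text
time_s: 27.95
ee_pos: [0.5496, 0.1399, 0.1145]
eef_rot: [3.139, 0.0, 1.689]
force: [7.5, 1.1, -3.9]
grip_width: 0.0253
grip_force: 35.0
```

```bash
python3 arc.py .5456 .2099 .07 .5487 .1401 .03 20
```

```text
[[0.0001, -0.0021, 0, 0], [0.0002, -0.0021, 0, 0], [0.0003, -0.0021, 0, 0], [0.0004, -0.002, 0, 0], [0.0004, -0.0021, 0, 0], [0.0005, -0.002, 0, 0], [0.0006, -0.002, 0, 0], [0.0006, -0.0021, 0, 0], [0.0007, -0.0019, 0, 0], [0.0007, -0.002, 0, 0], [0.0008, -0.0019, 0, 0], [0.0009, -0.002, 0, 0], [0.0009, -0.0019, 0, 0], [0.001, -0.0018, 0, 0], [0.001, -0.0019, 0, 0], [0.0011, -0.0018, 0, 0], [0.0011, -0.0017, 0, 0], [0.0012, -0.0018, 0, 0], [0.0012, -0.0017, 0, 0], [0.0013, -0.0016, 0, 0]] 
end cmd [0.5087 0.1504] theta -2.126
```

Call:
{"name": "move_arm", "arguments": {
  "increments": [
    [0.0001, -0.0021, 0, 0],
    [0.0002, -0.0021, 0, 0]
  ]
}}

```text
time_s: 28.2
ee_pos: [0.5454, 0.1398, 0.1145]
eef_rot: [3.139, 0.0, 1.689]
force: [6.6, 2.1, -4.2]
grip_width: 0.0256
grip_force: 35.0
```

Call:
{"name": "move_arm", "arguments": {
  "increments": [
    [0.0003, -0.0021, 0, 0],
    [0.0004, -0.002, 0, 0]
  ]
}}

```text
time_s: 28.45
ee_pos: [0.5412, 0.1399, 0.1145]
eef_rot: [3.139, 0.0, 1.689]
force: [8.0, 1.4, -5.0]
grip_width: 0.0253
grip_force: 35.0
```

Call:
{"name": "move_arm", "arguments": {
  "increments": [
    [0.0004, -0.0021, 0, 0],
    [0.0005, -0.002, 0, 0]
  ]
}}

```text
time_s: 28.7
ee_pos: [0.5371, 0.1403, 0.1145]
eef_rot: [3.139, 0.0, 1.689]
force: [7.3, 0.3, -4.3]
grip_width: 0.0254
grip_force: 35.0
```

Call:
{"name": "move_arm", "arguments": {
  "increments": [
    [0.0006, -0.002, 0, 0],
    [0.0006, -0.0021, 0, 0]
  ]
}}

```text
time_s: 28.95
ee_pos: [0.5331, 0.1409, 0.1145]
eef_rot: [3.138, 0.001, 1.689]
force: [9.8, -0.3, -7.0]
grip_width: 0.0257
grip_force: 35.0
```

Call:
{"name": "move_arm", "arguments": {
  "increments": [
    [0.0003, -0.001, 0, 0],
    [0.0004, -0.001, 0, 0]
  ]
}}

```text
time_s: 29.2
ee_pos: [0.5312, 0.1412, 0.1145]
eef_rot: [3.138, 0.001, 1.689]
force: [11.2, -0.8, -6.4]
grip_width: 0.0257
grip_force: 35.0
```

That's the bite: tangential force went from about 7.4 to 11.1 N, roughly 26 N of clamping. I'll relieve the load and let go.

Call:
{"name": "move_arm", "arguments": {
  "increments": [
    [0, 0, 0, 0],
    [0, 0.0006, 0, 0],
    [0, 0.0006, 0, 0],
    [0, 0, 0, 0]
  ]
}}

```text
time_s: 29.7
ee_pos: [0.5313, 0.1414, 0.1145]
eef_rot: [3.141, 0.001, 1.69]
force: [2.9, -4.5, -1.0]
grip_width: 0.0255
grip_force: 35.0
```

```bash
python3 -c "
from station import telemetry as t
o=t.get_obs();print(o['ee_pos'],o['force'])"
```

```text
[0.53128219 0.14136447 0.11449027] [ 2.87096839 -4.50629903 -0.9887376 ]
```

Call:
{"name": "move_arm", "arguments": {
  "increments": [
    [0, 0, 0, 0],
    [0, 0, 0, 0],
    [0, 0, 0, 0],
    [0, 0, 0, 0],
    [0, 0, 0, 0],
    [0, 0, 0, 0]
  ],
  "grip": 1
}}

```text
time_s: 30.45
ee_pos: [0.5311, 0.1418, 0.1144]
eef_rot: [-3.142, 0.0, 1.69]
force: [0.4, -0.4, 1.0]
grip_width: 0.0828
grip_force: 0.0
```

Call:
{"name": "move_arm", "arguments": {
  "increments": [
    [0, 0, -0.01, 0],
    [0, 0, -0.025, 0],
    [0, 0, -0.03, 0],
    [0, 0, -0.03, 0],
    [0, 0, -0.03, 0],
    [0, 0, -0.015, 0],
    [0, 0, 0, 0],
    [0, 0, 0, 0],
    [0, 0, 0, 0]
  ]
}}

```text
time_s: 31.58
ee_pos: [0.5308, 0.1417, 0.2534]
eef_rot: [-3.14, 0.0, 1.69]
force: [0.6, -0.6, -0.8]
grip_width: 0.0941
grip_force: 0.0
```

Run:
```python
from h import *
import cv2
s=cams.camera('side')
cv2.imwrite('pics/end.png',cv2.resize(s[130:290,235:395],(590,590),interpolation=2))
```

```text
(no output)
```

View pics/end.png

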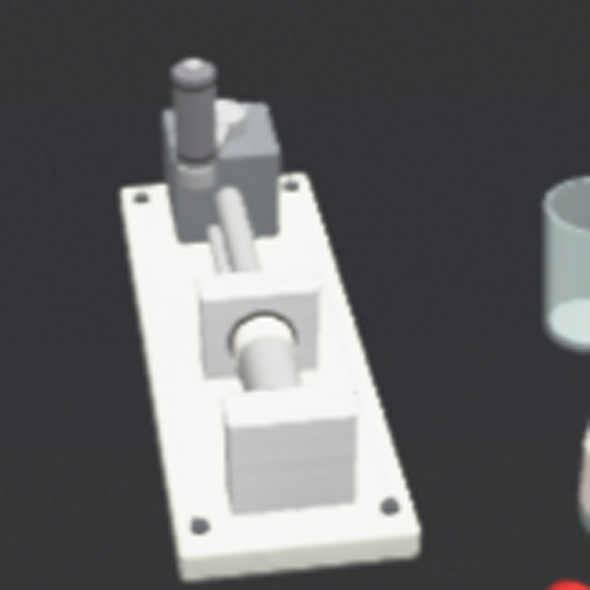

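The column sits straight between the jaw disc and the stop, and the crank is released and clear of the gripper.

```bash
python3 -c "
from station import hand_in
print(hand_in())"
```

```text
the job is handed in; nothing more can be done
None
```

The long column is on the press rods, clamped between jaw and stop at an estimated 26 N (judged from the rise in crank force), the crank is released, and the job was handed in at about 32 s; the hand-in returned no verdict.

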